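# Release the cutter drawer with its pin

### The job

The small steel cutter safe has no handle or key: take the release pin from its holder, reach through the slot in the top of the safe, feel along the floor inside for the pocket where the hidden spring catch sits, and press the catch down there until the drawer springs out. Press gently, staying below about 20 N, so that nothing is bent. Then put the pin fully back upright in its holder, leave the drawer open, and do not disturb the jars and the tin.

Things in the scene. Friction and masses are not known exactly. Their poses are not given: they have to be found in the camera images.
- safe: Plain steel box fixed to the table, 150 (its x) by 130 (its y) by 90 mm high, louvres in its sides, drawer in its front, slot in its top. Origin: centre of its underside; the drawer front faces its -x, z is up.
- slot (a point): Centre of the slot's mouth in the safe's top face, 50 mm behind the middle of the safe. The slot is 44 mm long along the safe's y and 12 mm wide along its x, through a 6 mm top plate. Axes as those of the safe.
- drawer (a joint): How far the drawer has come out toward the safe's -x, m: 0 latched, 0.060 fully out. The catch is a sprung plunger with a flat 10 mm head, 5 mm below the ledge in the pocket: pressed straight down it yields from 4 N, frees the drawer after about 6 mm at 7 to 8 N, stops hard at 10 mm. A spring then drives the drawer out in about half a second. Its steel front is 116 by 50 mm.
- pin: The release pin: a round steel shaft 6 mm thick and 62 mm long with a bevelled tip, then a round flange 22 mm across and 4 mm thick, then a square grey handle 16 by 16 by 50 mm, 116 mm in all, 60 g. Origin: centre of the tip; z runs along the shaft to the handle, x and y are square to the handle's faces. At the start it stands in the holder, flange resting on the holder's top.
- pin_grip (a point): Middle of the pin's handle, 91 mm above the tip.
- holder: Steel block fixed to the table, 50 by 50 by 70 mm high on a 50 (x) by 85 (y) by 4 mm foot. Origin: centre of its underside, z up. With the pin home the pin's tip is 8 mm above this origin.
- holder_mouth (a point): Centre of the mouth of the holder's hole, in its top face 70 mm above the table. The hole is round, upright, 12 mm wide and 66 mm deep.
- honey_jar: Bystander: amber jar with a yellow lid, 57 mm across, 100 mm tall, loose. Origin: centre of its underside.
- pickle_jar: Bystander: green jar with a grey lid, 62 mm across, 110 mm tall, loose. Origin: centre of its underside.
- yeast_tin: Bystander: beige tin with a white lid, 66 mm across, 115 mm tall, loose. Origin: centre of its underside.
- ledge (a point): Point on the rigid flat ledge inside the safe, 24 mm below the slot's centre. The ledge runs under the whole slot except for one pocket, 11 mm wide along the safe's y, with its centre up to 14 mm either way from this point along y: where is different each time and not measured. Pressing on the ledge does nothing.

How it is judged (in metres and radians):
On the way, in this order (a step that is already met when the one before it is completed fails the run):
1. the pin is drawn clear of its holder (z of pin in the frame of holder_mouth above 0.005 m), for 0.1 s.
2. the drawer is released while the pin's tip is down in the slot (value of joint drawer above 0.015 m and z of pin in the frame of slot below -0.015 m and horizontal distance between pin and slot below 0.03 m), for 0.02 s.
At the end, for the whole second after the job is handed in: The drawer stands at least 50 mm out, and the pin is home in its holder: tip within 4 mm of its home depth and 7 mm of the hole's axis, within 0.1 rad of upright, at rest and released (value of joint drawer above 0.05 m and z of pin in the frame of holder below 0.012 m and horizontal distance between pin and holder below 0.007 m and angle between pin's own z axis and vertical below 0.1 rad and linear speed of pin below 0.02 m/s); the robot touches nothing.
It fails at once if the pin bears on the safe, its ledge or its catch with more than 22 N (contact force between pin and safe above 22 N).
It fails at once if the fingers or arm press on the safe with more than 22 N (contact force between the arm and safe above 22 N).
It fails at once if the honey jar is shifted by more than 20 mm (distance of honey_jar from where it was at the start of the episode above 0.02 m).
It fails at once if the pickle jar is shifted by more than 20 mm (distance of pickle_jar from where it was at the start of the episode above 0.02 m).
It fails at once if the yeast tin is shifted by more than 20 mm (distance of yeast_tin from where it was at the start of the episode above 0.02 m).
It also fails if it takes over 72 s, if anything falls off the work surface, if the arm or the gripper's body presses on something with over 40 N, if the wrist force passes 120 N, or if a joint passes its speed limit or range.

### The arm

A 6-joint arm with a two-finger parallel gripper is mounted at the origin on a cart in front of the work surface, level with it; the furniture and walls round the work are solid. World frame = base frame: x ahead of the robot, y to its left, z up, the work surface at z = 0. Lengths are in mm, angles in rad, forces in N, time in s.
With the tool pointing down it reaches from about 275 to 750 mm from the base axis. Payload 10.2 kg.
Tool frame: the origin (TCP) lies at the very end of the fingers, on their centre line; the grasp point (between the pads) lies 19 mm behind it; z points along the fingers, y is the line along which they close (so a half turn about z gives the same grasp; the last joint's range is limited). The gripper opens to 85 mm and grips with 20 to 120 N. Pads are 22 mm wide; open, the fingers measure 114 mm over their backs; the gripper's body (76 mm by 85 mm) begins 54 mm behind the grasp point. The pads swing forward as they close: fully open they stand 13 mm farther back than shut.
Start: joints at [-1.548, 0.313, 1.498, -0, 1.331, -0.223], TCP at [127.736, -509.229, 231.294] pointing down, gripper open.
Joint ranges: [-2.94, 2.94], [-0.97, 2.17], [0.19, 2.56], [-1.23, 4.37], [0.02, 3.11], [-2.88, 2.88]. Speed limits (rad/s): [2.39, 2.39, 3.01, 3.14, 3.14, 3.14].

### API

Orientations are given as a rotation vector (axis times angle).
In Python, from cell import env, eyes gives the robot as it stands. The module is installed in compiled form; this text tells all that it offers.
- The arm moves only by the tool carry_out, never from a script. Its argument "plan" is a list of rows, each a list of 7 numbers: the shift along the tool's x, y, z in units of 30 mm (1.0 is 30 mm), then the turn, a rotation vector about the tool's x, y, z in units of 5 degrees (1.0 is 5 degrees), then the opening, from 0 (shut) to 1 (fully open). A call has 1 to 5 rows; each row is the pose to reach, as a shift and turn from the pose commanded when the call began, along the tool's axes at that moment; what a row does not reach only later rows make up. A row lasts 1/10 s, in which the tool goes at most 50 mm and 8.59 degrees, less where a joint would pass 70% of its speed; a pose out of reach is approached as far as the arm can. A call with a gripper value outside its range is refused whole. The fingers move at their own pace and stop on an object; "grip_force" is the grip in N (left out, the last holds). Time passes only in rows, so rows that repeat a pose let the fingers close. It gives the time, the measured TCP pose, the force, the opening and the grip force at its end, in the units of the state.
- env.read_state(): the state, without advancing time (a new reading comes with each control period).
- eyes.get_image(name): name is "scene" or "top" or "wrist"; returns (picture, depth): 400x640x3 uint8, red, green, blue; 400x640 float32, mm along the optical axis (not along the pixel's ray), 0 where there is no reading.
- eyes.camera_params(name): a dict with "fx", "fy", "cx", "cy" (pixels), "R" (3x3) and "t" (3): a world point X has camera coordinates R X + t; the wrist camera has in their place "mount" (4x4, takes a point from camera to tool coordinates, whose origin is the TCP and whose axes are the flange's). Camera axes: x right, y down, z forward; pixel columns grow to the right and rows downward; lengths in mm; the calibration is good to about 2 mm. A picture is of the moment at which its call begins: read the wrist's pose just before it. camera_params takes no time and is no camera call.
- env.sign_off(): hands the job in; it is judged then, once.
The state is a dict: "time": time; "joints": joint angles; "qd": joint speeds; "effort": joint torques, N m; "ee_pos": TCP position; "eef_rot": TCP orientation; "contact_force": force on the tool from outside, world axes, zero at the start; "wrist_torque": the same for the moment, N m; "finger_gap": finger opening in mm; "gripper_force": force on a finger pad.
Only numpy, scipy, OpenCV 4.12 (cv2) and the standard library are available. Lean on these libraries where they do the work, as an engineer would, in place of code of your own. Each camera call takes 0.05 s, during which the arm holds its last target. There are 200 camera calls.

## Working session

There is one attempt and no reset: what is moved stays moved. The work goes in short steps, Python scripts to look and compute and a tool call to move; the robot and the scene stay as the last step left them, time stands still between calls to the robot, and variables do not carry over. Pictures are saved under pics/ and viewed, at most 10 in all, crops included, and the job is handed in when it is done.

Besides the shell and the picture viewer there is one more tool, called after "Request:" in YAML: its name, and indented under it one key for each argument. carry_out: Moves the arm, as the interface text tells. Its arguments: {"type":"object","properties":{"plan":{"type":"array","items":{"type":"array","items":{"type":"number"}}},"grip_force":{"type":"number"}},"required":["plan"]}

```bash
mkdir -p pics; python3 - <<'E'
from cell import env,eyes
import cv2,numpy as np
s=env.read_state(); print({k:np.round(v,3).tolist() for k,v in s.items()})
for n in("scene","top"):
    p,d=eyes.get_image(n); np.savez(f"pics/{n}.npz",p=p,d=d); cv2.imwrite(f"pics/{n}.png",p[:,:,::-1])
    c=eyes.camera_params(n); print(n,{k:np.round(v,3).tolist() for k,v in c.items()})
print(eyes.camera_params("wrist"))
E
```

```text
{'time': 0.0, 'joints': [-1.548, 0.313, 1.498, 0.0, 1.331, -0.223], 'qd': [-0.001, 0.0, 0.001, 0.0, 0.002, -0.0], 'effort': [-0.001, -41.227, -25.974, -0.0, 0.004, -0.0], 'ee_pos': [127.74, -508.949, 230.736], 'eef_rot': [-3.117, -0.385, -0.0], 'contact_force': [-1.162, 0.229, 1.453], 'wrist_torque': [0.014, -0.004, -0.028], 'gripper_force': 0.0, 'finger_gap': 85.123}
scene {'fx': 445.712, 'fy': 445.712, 'cx': 321.419, 'cy': 198.089, 'R': [[-0.689, -0.725, -0.004], [-0.508, 0.487, -0.71], [0.517, -0.487, -0.704]], 't': [369.858, 358.349, 1011.006]}
top {'fx': 390.838, 'fy': 390.838, 'cx': 320.134, 'cy': 204.593, 'R': [[-0.017, -0.999, -0.03], [-0.981, 0.022, -0.193], [0.193, 0.027, -0.981]], 't': [-31.254, 578.154, 1211.049]}
{'fx': 338.30446718215165, 'fy': 338.30446718215165, 'cx': 320.5335338532648, 'cy': 199.9603518423709, 'mount': array([[ 8.51124931e-04, -9.60107598e-01, -2.79629533e-01,
         6.98780583e+01],
       [ 9.99998658e-01,  1.20855004e-03, -1.10579983e-03,
         2.22468797e+00],
       [ 1.39963310e-03, -2.79628217e-01,  9.60107338e-01,
        -1.42869823e+02],
       [ 0.00000000e+00,  0.00000000e+00,  0.00000000e+00,
         1.00000000e+00]])}
```

View pics/top.png

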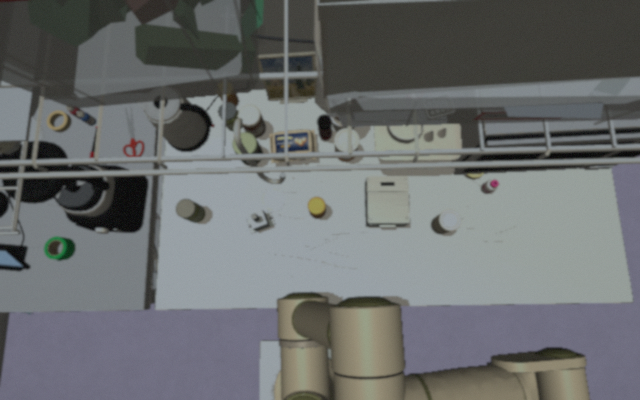

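View pics/scene.png

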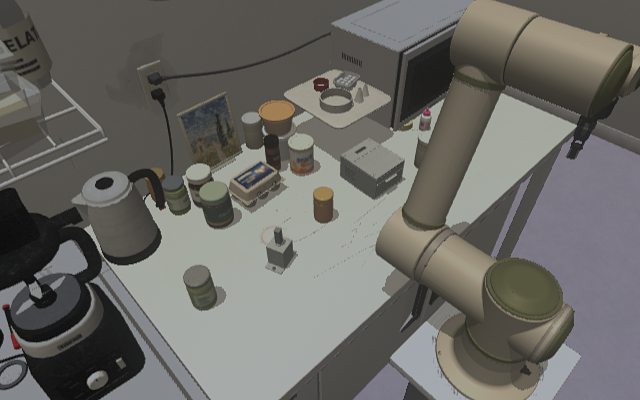

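The top view shows the safe at about (387,202) with the slot at (387,184), the holder and pin at (259,221), honey jar at (317,207), pickle jar at (190,210) and tin at (447,222). The scene view agrees: safe (372,165), holder (280,245). Next I'll measure from depth.

```bash
cat > h.py <<'E'
import numpy as np,cv2
from cell import env,eyes
from scipy.spatial.transform import Rotation as Ro
def cloud(d,c,R=None,t=None):
    """world points per pixel; R,t: camera->world"""
    if R is None: R=c["R"].T; t=-c["R"].T@c["t"]
    v,u=np.mgrid[:d.shape[0],:d.shape[1]]
    P=np.stack([(u-c["cx"])/c["fx"]*d,(v-c["cy"])/c["fy"]*d,d],-1)
    return P@R.T+t
def wrist_pose():
    s=env.read_state(); M=eyes.camera_params("wrist")["mount"]; R=Ro.from_rotvec(s["eef_rot"]).as_matrix()
    return R@M[:3,:3],R@M[:3,3]+s["ee_pos"]
E
python3 - <<'E'
from h import *
for n in("top","scene"):
    f=np.load(f"pics/{n}.npz"); X=cloud(f["d"],eyes.camera_params(n))
    px={"top":dict(safe=(387,202),honey=(317,203),tin=(447,218),pickle=(188,206),table=(340,260)),
        "scene":dict(safe=(372,158),honey=(322,192),pickle=(198,275),table=(330,300))}[n]
    for k,(u,v) in px.items(): print(n,k,X[v,u].round(0))
    z=X[...,2]; ok=f["d"]>0
    for k,zr,b in (("safe",(80,100),60),):
        u,v=px["safe"]; m=np.zeros(z.shape,np.uint8); m[v-b:v+b,u-b:u+b]=((z>zr[0])&(z<zr[1])&ok)[v-b:v+b,u-b:u+b]
        nn,l,st,_=cv2.connectedComponentsWithStats(m); q=X[l==l[v,u]]; r=cv2.minAreaRect(q[:,:2].astype(np.float32)); print(n,"safe rect",r,q[:,2].mean())
    u,v={"top":(259,221),"scene":(280,245)}[n]
    w=np.s_[v-25:v+25,u-25:u+25]; q=X[w].reshape(-1,3)
    for a,bz in((62,78),(100,135)):
        s=q[(q[:,2]>a)&(q[:,2]<bz)]; print(n,"holder z",a,bz,len(s),s.mean(0).round(1) if len(s) else 0, cv2.minAreaRect(s[:,:2].astype(np.float32)) if len(s)>2 else 0)
f=np.load("pics/top.npz")["p"][160:260,160:480,::-1]; g=np.load("pics/scene.npz")["p"][130:310,170:450,::-1]
cv2.imwrite("pics/c1.png",np.vstack([cv2.resize(f,(800,250),interpolation=2),cv2.resize(g,(544,350),interpolation=2)[:, :].copy() if 0 else cv2.copyMakeBorder(cv2.resize(g,(544,350),interpolation=2),0,0,0,256,0)]))
E
```

```text
top safe [ 575. -254.   86.]
top honey [575. -34.  97.]
top tin [ 516. -430.  110.]
top pickle [571. 369. 112.]
top table [ 401. -103.   -0.]
top safe rect ((584.0379638671875, -256.92913818359375), (130.23373413085938, 151.22706604003906), 88.57019805908203) 90.25969070385291
top holder z 62 78 204 [531.7 157.2  70.2] ((533.6689453125, 158.90185546875), (51.11931610107422, 50.54576110839844), 20.950206756591797)
top holder z 100 135 37 [532.  157.6 120. ] ((532.6552124023438, 158.7125244140625), (14.793434143066406, 16.106340408325195), 22.607501983642578)
scene safe [ 578. -254.   91.]
scene honey [571. -36.  96.]
scene pickle [560. 375. 109.]
scene table [347. 151.   1.]
scene safe rect ((579.9962158203125, -257.5917663574219), (137.71482849121094, 155.4019317626953), 88.30166625976562) 89.27713212831871
scene holder z 62 78 271 [523.7 163.7  69.4] ((529.1904296875, 160.053955078125), (51.442047119140625, 52.477516174316406), 19.47028923034668)
scene holder z 100 135 79 [526.6 161.5 115.5] ((529.1458129882812, 158.72035217285156), (16.2508544921875, 20.19500732421875), 22.01105308532715)
```

View pics/c1.png

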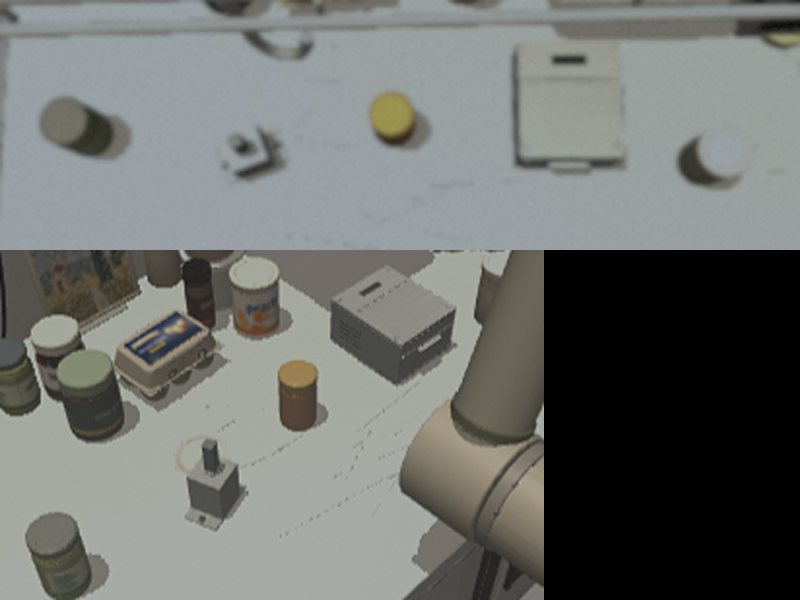

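The crop shows the safe's slot to the rear (crop 568,60), with the drawer front toward the robot, and the pin upright in the holder. Next: clearance under the wire rack, and the first move.

```bash
python3 - <<'E'
from h import *
f=np.load("pics/top.npz"); X=cloud(f["d"],eyes.camera_params("top"))
for v in range(150,184,2): print(v,X[v,[300,360,387,410]].round(0).tolist())
q=X.reshape(-1,3); k=(f["d"].ravel()>0)&(q[:,2]>130)&(q[:,2]<900)&(q[:,0]>350)&(abs(q[:,1])<700)
r=q[k]
for z0 in range(130,900,50):
    s=r[(r[:,2]>=z0)&(r[:,2]<z0+50)]
    if len(s): print(z0,len(s),"xmin",s[:,0].min().round(), "y",s[:,1].min().round(),s[:,1].max().round())
s=env.read_state(); R=Ro.from_rotvec(s["eef_rot"]).as_matrix()
print((R.T@(np.array([480,140,300])-s["ee_pos"])/30).round(2)); print(R.round(3))
E
```

```text
150 [[757.0, 20.0, 79.0], [777.0, -183.0, 2.0], [436.0, -123.0, 996.0], [435.0, -141.0, 998.0]]
152 [[751.0, 20.0, 74.0], [434.0, -101.0, 997.0], [434.0, -123.0, 996.0], [434.0, -141.0, 996.0]]
154 [[434.0, -52.0, 996.0], [433.0, -101.0, 997.0], [433.0, -123.0, 996.0], [432.0, -141.0, 995.0]]
156 [[433.0, -52.0, 996.0], [432.0, -101.0, 995.0], [431.0, -123.0, 994.0], [701.0, -320.0, 159.0]]
158 [[432.0, -52.0, 994.0], [749.0, -182.0, 1.0], [697.0, -251.0, 155.0], [693.0, -319.0, 163.0]]
160 [[747.0, 26.0, 1.0], [740.0, -181.0, 8.0], [690.0, -250.0, 158.0], [689.0, -320.0, 155.0]]
162 [[740.0, 26.0, 1.0], [735.0, -181.0, 0.0], [732.0, -273.0, 2.0], [732.0, -353.0, -4.0]]
164 [[732.0, 26.0, 3.0], [428.0, -101.0, 985.0], [427.0, -124.0, 986.0], [427.0, -143.0, 985.0]]
166 [[427.0, -52.0, 986.0], [426.0, -101.0, 986.0], [425.0, -123.0, 987.0], [425.0, -142.0, 986.0]]
168 [[426.0, -52.0, 986.0], [425.0, -101.0, 985.0], [424.0, -124.0, 985.0], [424.0, -143.0, 984.0]]
170 [[424.0, -51.0, 985.0], [706.0, -180.0, 1.0], [704.0, -272.0, 1.0], [703.0, -351.0, -2.0]]
172 [[703.0, 26.0, 4.0], [699
[... 356 characters left out ...]
7.0, 2.0], [671.0, -179.0, -2.0], [645.0, -257.0, 91.0], [667.0, -349.0, -1.0]]
182 [[668.0, 27.0, 2.0], [664.0, -179.0, -1.0], [646.0, -261.0, 60.0], [660.0, -348.0, -0.0]]
130 4532 xmin 515.0 y -700.0 700.0
180 3354 xmin 533.0 y -700.0 699.0
230 1690 xmin 543.0 y -699.0 700.0
280 2706 xmin 562.0 y -700.0 655.0
330 798 xmin 534.0 y -44.0 623.0
380 2374 xmin 532.0 y -46.0 699.0
430 204 xmin 578.0 y -41.0 659.0
480 402 xmin 581.0 y 587.0 662.0
580 22 xmin 424.0 y 473.0 506.0
630 766 xmin 424.0 y 468.0 509.0
680 40 xmin 567.0 y 470.0 482.0
830 62 xmin 442.0 y -21.0 -5.0
880 75 xmin 441.0 y -29.0 0.0
[ 16.65 -18.13  -2.28]
[[ 0.97   0.243 -0.   ]
 [ 0.243 -0.97   0.001]
 [ 0.    -0.001 -1.   ]]
```

```bash
python3 - <<'E'
from h import *
for n in("top","scene"):
    f=np.load(f"pics/{n}.npz"); X=cloud(f["d"],eyes.camera_params(n)); q=X.reshape(-1,3); q=q[f["d"].ravel()>0]
    for y0 in range(-450,400,50):
        s=q[(q[:,1]>=y0)&(q[:,1]<y0+50)&(q[:,2]>125)&(q[:,2]<700)&(q[:,0]>500)&(q[:,0]<800)]
        if len(s)<3: continue
        print(n,y0,len(s),"xmin",s[:,0].min().round(),"zmax",s[:,2].max().round(),"zmax x<730",s[s[:,0]<730][:,2].max().round() if (s[:,0]<730).any() else 0)
E
```

```text
top -450 487 xmin 686.0 zmax 201.0 zmax x<730 164.0
top -400 482 xmin 687.0 zmax 206.0 zmax x<730 165.0
top -350 364 xmin 688.0 zmax 193.0 zmax x<730 165.0
top -300 482 xmin 689.0 zmax 194.0 zmax x<730 165.0
top -250 309 xmin 690.0 zmax 167.0 zmax x<730 164.0
top 150 35 xmin 527.0 zmax 129.0 zmax x<730 129.0
top 200 9 xmin 745.0 zmax 128.0 zmax x<730 0
scene -450 281 xmin 681.0 zmax 199.0 zmax x<730 164.0
scene -400 364 xmin 684.0 zmax 204.0 zmax x<730 163.0
scene -350 285 xmin 683.0 zmax 193.0 zmax x<730 163.0
scene -300 426 xmin 683.0 zmax 192.0 zmax x<730 164.0
scene -250 269 xmin 685.0 zmax 163.0 zmax x<730 161.0
scene 150 4 xmin 520.0 zmax 127.0 zmax x<730 127.0
scene 350 19 xmin 796.0 zmax 162.0 zmax x<730 0
```

Request:
carry_out:
  plan:
    - [1.1,-1.2,-2,0,0,0,1]
    - [2.2,-2.4,-2.3,0,0,0,1]
    - [3.3,-3.6,-2.3,0,0,0,1]
    - [4.4,-4.8,-2.3,0,0,0,1]
    - [5.5,-6,-2.3,0,0,0,1]

```text
time: 0.6
ee_pos: [236.0, -308.2, 300.2]
eef_rot: [3.118, 0.384, 0.0]
contact_force: [0.8, -0.2, -0.5]
finger_gap: 85.5
gripper_force: 0.0
```

Request:
carry_out:
  plan:
    - [1.1,-1.2,0,0,0,0,1]
    - [2.2,-2.4,0,0,0,0,1]
    - [3.3,-3.6,0,0,0,0,1]
    - [4.4,-4.8,0,0,0,0,1]
    - [5.5,-6,0,0,0,0,1]

```text
time: 1.1
ee_pos: [352.2, -93.3, 300.1]
eef_rot: [3.118, 0.385, 0.0]
contact_force: [1.2, -0.6, 0.1]
finger_gap: 85.4
gripper_force: 0.0
```

Request:
carry_out:
  plan:
    - [1.1,-1.2,0,0,0,-1.4,1]
    - [2.2,-2.4,0,0,0,-1.4,1]
    - [3.3,-3.6,0,0,0,-1.4,1]
    - [4.4,-4.8,0,0,0,-1.4,1]
    - [5.6,-6.1,0,0,0,-1.4,1]

```text
time: 1.6
ee_pos: [469.2, 122.6, 299.9]
eef_rot: [3.088, 0.575, -0.0]
contact_force: [1.3, -1.4, 1.3]
finger_gap: 85.4
gripper_force: 0.0
```

Request:
carry_out:
  plan:
    - [0,0,0,0,0,0,1]
    - [0,0,0,0,0,0,1]
    - [0,0,0,0,0,0,1]

```text
time: 1.9
ee_pos: [468.4, 119.6, 300.0]
eef_rot: [3.089, 0.573, -0.001]
contact_force: [-0.3, 0.7, 0.9]
finger_gap: 85.3
gripper_force: 0.0
```

```bash
python3 - <<'E'
from h import *
R,t=wrist_pose(); p,d=eyes.get_image("wrist"); np.savez("pics/w1.npz",p=p,d=d,R=R,t=t); cv2.imwrite("pics/w1.png",p[:,:,::-1])
s=env.read_state(); print(s["ee_pos"],s["eef_rot"],s["contact_force"])
X=cloud(d,eyes.camera_params("wrist"),R,t)
q=X.reshape(-1,3); q=q[(d.ravel()>0)&(abs(q[:,0]-530)<60)&(abs(q[:,1]-159)<60)]
for a,b in((66,73),(72.5,82),(120,132)):
    s=q[(q[:,2]>a)&(q[:,2]<b)]; print(a,b,len(s),cv2.minAreaRect(s[:,:2].astype(np.float32)) if len(s)>3 else 0, np.median(s[:,2]) if len(s) else 0)
E
```

```text
[468.48329348 119.40297402 300.23935837] [3.08882439e+00 5.72368829e-01 8.45886403e-05] [-0.02175234  0.15178257  0.09077459]
66 73 1966 ((531.5781860351562, 158.54408264160156), (49.84585952758789, 50.01948547363281), 20.45404815673828) 70.13074431283493
72.5 82 52 ((537.377197265625, 156.6915740966797), (32.22221755981445, 15.389522552490234), 9.102638244628906) 73.82720337508181
120 132 319 ((531.5075073242188, 158.42086791992188), (16.022462844848633, 15.955008506774902), 25.652292251586914) 123.89649597638072
```

View pics/w1.png

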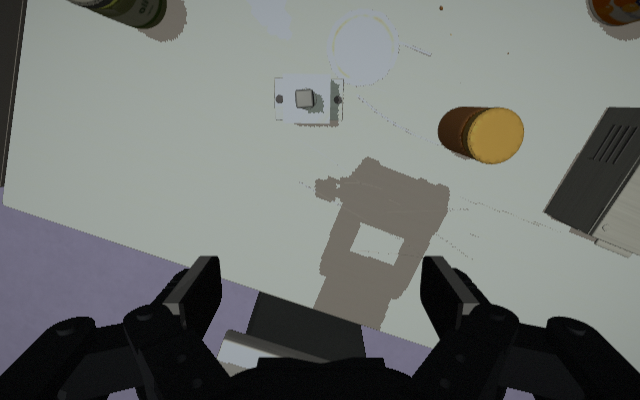

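The wrist view shows the pin handle at (304,98), turned slightly against the holder, and the honey jar at (490,135). Stereo and wrist measurements agree to 1–2 mm: holder (531.6,158.5), z 70/124 as expected. Descending on the pin.

Request:
carry_out:
  plan:
    - [1.2,-0.23,0,0,0,-0.9,1]
    - [2.43,-0.46,0,0,0,-0.9,1]
    - [2.43,-0.46,1,0,0,-0.9,1]
    - [2.43,-0.46,2,0,0,-0.9,1]
    - [2.43,-0.46,3,0,0,-0.9,1]

```text
time: 2.45
ee_pos: [531.8, 158.2, 209.3]
eef_rot: [3.064, 0.693, 0.001]
contact_force: [-0.1, -0.3, 0.3]
finger_gap: 85.6
gripper_force: 0.0
```

Request:
carry_out:
  plan:
    - [0,0,1,0,0,0,1]
    - [0,0,2,0,0,0,1]
    - [0,0,3,0,0,0,1]
    - [0,0,4,0,0,0,1]
    - [0,0,4.2,0,0,0,1]

```text
time: 2.95
ee_pos: [530.3, 158.1, 81.7]
eef_rot: [-3.064, -0.692, 0.008]
contact_force: [-0.5, 0.3, -0.4]
finger_gap: 85.7
gripper_force: 0.0
```

Request:
carry_out:
  plan:
    - [0,0,0,0,0,0,1]
    - [0,0,0,0,0,0,1]
    - [0,0,0,0,0,0,1]

```text
time: 3.25
ee_pos: [532.7, 159.4, 85.8]
eef_rot: [3.063, 0.695, 0.004]
contact_force: [0.5, -1.1, 0.9]
finger_gap: 85.3
gripper_force: 0.0
```

Request:
carry_out:
  plan:
    - [0,0,0,0,0,0,0.5]
    - [0,0,0,0,0,0,0.15]
    - [0,0,0,0,0,0,0.1]
    - [0,0,0,0,0,0,0]
    - [0,0,0,0,0,0,0]
  grip_force: 60

```text
time: 3.75
ee_pos: [531.9, 159.5, 84.3]
eef_rot: [3.064, 0.696, 0.0]
contact_force: [-1.1, 0.5, 0.3]
finger_gap: 15.3
gripper_force: 58.3
```

Request:
carry_out:
  plan:
    - [0,0,0,0,0,0,0]
    - [0,0,0,0,0,0,0]
    - [0,0,0,0,0,0,0]
    - [0,0,0,0,0,0,0]
    - [0,0,0,0,0,0,0]

```text
time: 4.25
ee_pos: [531.9, 159.5, 84.2]
eef_rot: [3.064, 0.696, 0.0]
contact_force: [-0.6, -0.8, 2.8]
finger_gap: 15.3
gripper_force: 58.4
```

Request:
carry_out:
  plan:
    - [0,0,-0.5,0,0,0,0]
    - [0,0,-1.2,0,0,0,0]
    - [0,0,-2,0,0,0,0]
    - [0,0,-3,0,0,0,0]
    - [0,0,-4,0,0,0,0]

```text
time: 4.75
ee_pos: [531.5, 159.5, 204.8]
eef_rot: [-3.063, -0.696, 0.002]
contact_force: [-0.8, 0.2, 0.1]
finger_gap: 15.7
gripper_force: 58.4
```

Request:
carry_out:
  plan:
    - [0,0,-0.8,0,0,0,0]
    - [0,0,-1.6,0,0,0,0]
    - [0,0,-2.2,0,0,0,0]
    - [0,0,-2.2,0,0,0,0]
    - [0,0,-2.2,0,0,0,0]

```text
time: 5.25
ee_pos: [531.6, 159.5, 269.1]
eef_rot: [-3.063, -0.696, 0.002]
contact_force: [-0.3, -0.3, -1.4]
finger_gap: 15.1
gripper_force: 58.4
```

```bash
python3 - <<'E'
from h import *
s=env.read_state(); R=Ro.from_rotvec(s["eef_rot"]).as_matrix()
print(s["ee_pos"],s["finger_gap"]); print(R.round(4)); print((R.T@(np.array([570,-245,271])-s["ee_pos"])/30).round(2))
p,d=eyes.get_image("scene"); cv2.imwrite("pics/s2.png",cv2.resize(p[130:310,170:450,::-1],(700,450)))
E
```

```text
[531.58760809 159.49800093 269.11297981] 15.144610392359462
[[ 9.019e-01  4.318e-01 -1.100e-03]
 [ 4.318e-01 -9.019e-01 -0.000e+00]
 [-1.000e-03 -4.000e-04 -1.000e+00]]
[-4.67 12.71 -0.06]
```

View pics/s2.png

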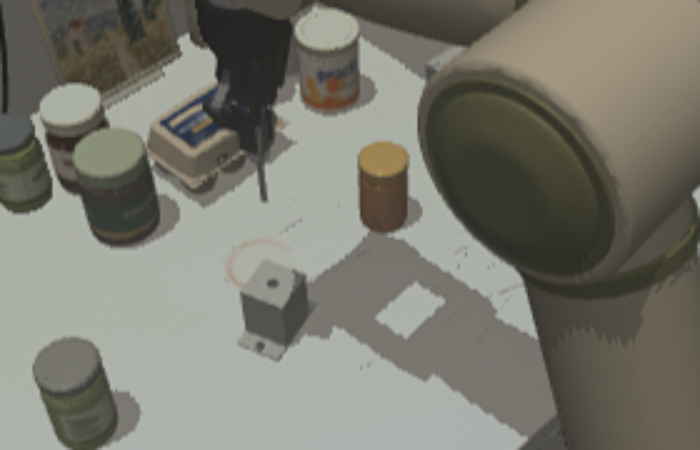

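Pin held, shaft hanging straight (tip at crop 264,200), hole empty at (272,283). Moving to the safe.

Request:
carry_out:
  plan:
    - [-0.4,1.1,0,0,0,0,0]
    - [-0.9,2.5,0,0,0,0,0]
    - [-1.4,3.9,0,0,0,0,0]
    - [-1.9,5.3,0,0,0,0,0]
    - [-2.4,6.7,0,0,0,0,0]

```text
time: 5.8
ee_pos: [553.2, -54.5, 268.7]
eef_rot: [-3.062, -0.695, 0.003]
contact_force: [0.0, 0.1, -1.0]
finger_gap: 15.5
gripper_force: 58.5
```

Request:
carry_out:
  plan:
    - [-0.5,1.4,0,0,0,0,0]
    - [-1.0,2.8,0,0,0,0,0]
    - [-1.5,4.2,0,0,0,0,0]
    - [-2,5.4,0,0,0,0,0]
    - [-2.3,6,0,0,0,0,0]

```text
time: 6.3
ee_pos: [568.5, -247.8, 268.0]
eef_rot: [-3.063, -0.691, 0.003]
contact_force: [0.0, 0.9, -1.0]
finger_gap: 15.6
gripper_force: 58.6
```

Request:
carry_out:
  plan:
    - [0,0,0,0,0,2.5,0]
    - [0,0,0,0,0,5.3,0]
    - [0,0,0,0,0,5.3,0]
    - [0,0,0,0,0,5.3,0]
    - [0,0,0,0,0,5.3,0]

```text
time: 6.8
ee_pos: [569.1, -244.5, 269.5]
eef_rot: [-3.141, 0.019, 0.001]
contact_force: [0.5, -0.2, -1.2]
finger_gap: 15.2
gripper_force: 58.4
```

```bash
python3 - <<'E'
from h import *
R,t=wrist_pose(); p,d=eyes.get_image("wrist"); np.savez("pics/w2.npz",p=p,d=d,R=R,t=t); cv2.imwrite("pics/w2.png",p[:,:,::-1])
s=env.read_state(); print(s["ee_pos"],s["eef_rot"],s["contact_force"]); print(Ro.from_rotvec(s["eef_rot"]).as_matrix().round(4))
X=cloud(d,eyes.camera_params("wrist"),R,t); print(X[::40,::80,:].round(0)[:6].tolist())
E
```

```text
[ 569.15700979 -244.5787972   269.69962254] [-3.14104789e+00  1.90516760e-02  9.78529100e-04] [ 0.14970443  0.37393584 -0.70909532]
[[ 9.999e-01 -1.210e-02 -6.000e-04]
 [-1.210e-02 -9.999e-01  5.000e-04]
 [-6.000e-04 -5.000e-04 -1.000e+00]]
[[[735.0, 54.0, 53.0], [737.0, -13.0, 40.0], [747.0, -74.0, -0.0], [745.0, -161.0, 1.0], [704.0, -248.0, 161.0], [704.0, -301.0, 159.0], [703.0, -354.0, 158.0], [703.0, -408.0, 158.0]], [[709.0, 111.0, -0.0], [708.0, 21.0, -0.0], [707.0, -69.0, 1.0], [706.0, -158.0, -0.0], [705.0, -247.0, 1.0], [704.0, -337.0, -1.0], [703.0, -425.0, 1.0], [698.0, -496.0, 29.0]], [[667.0, 122.0, -0.0], [666.0, 28.0, 2.0], [665.0, -62.0, -0.0], [664.0, -155.0, 1.0], [663.0, -247.0, -0.0], [662.0, -339.0, -0.0], [661.0, -431.0, 0.0], [660.0, -523.0, -1.0]], [[622.0, 134.0, 0.0], [621.0, 38.0, 1.0], [620.0, -55.0, -2.0], [619.0, -151.0, -0.0], [623.0, -247.0, 89.0], [622.0, -321.0, 90.0], [616.0, -436.0, 0.0], [615.0, -531.0, 0.0]], [[574.0, 148.0, -1.0], [589.0, -22.0, 100.0], [576.0, -60.0, 22.0], [571.0, -147.0, -0.0], [585.0, -246.0, 90.0], [584.0, -323.0, 90.0], [568.0, -442.0, 0.0], [567.0, -539.0, 1.0]], [[532.0, 132.0, 31.0], [551.0, -15.0, 100.0], [521.0, -41.0, -0.0], [520.0, -143.0, 0.0], [546.0, -246.0, 91.0], [518.0, -346.0, 1.0], [534.0, -420.0, 57.0], [516.0, -549.0, -0.0]]]
```

View pics/w2.png

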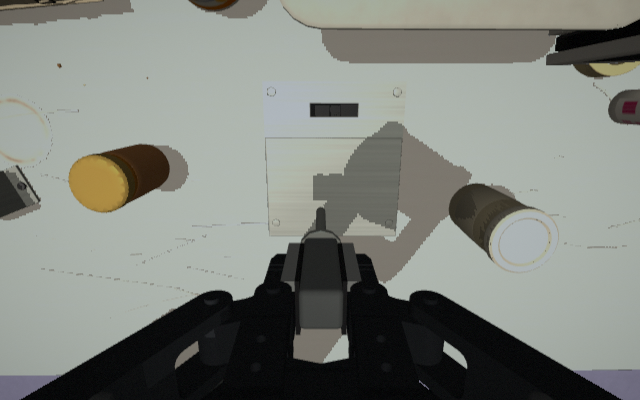

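The slot is at (334,109), and the pin tip at (320,208). The tin (525,240) and honey jar (100,183) are clear. I'll measure the slot, tip and slot interior.

```bash
python3 - <<'E'
from h import *
f=np.load("pics/w2.npz"); c=eyes.camera_params("wrist"); p,d,R,t=f["p"],f["d"],f["R"],f["t"]
def ray(u,v,z):
    r=R@np.array([(u-c["cx"])/c["fx"],(v-c["cy"])/c["fy"],1]); return t+r*(z-t[2])/r[2]
g=cv2.cvtColor(p,cv2.COLOR_RGB2GRAY); m=np.zeros_like(g); m[95:125,300:370]=(g[95:125,300:370]<90)
k=max(cv2.findContours(m,0,2)[0],key=cv2.contourArea); r=cv2.minAreaRect(k); print(r,cv2.boundingRect(k))
for uv in cv2.boxPoints(r): print(ray(*uv,90).round(1))
print("slot ctr",ray(*r[0],90).round(1))
X=cloud(d,c,R,t); Z=X[...,2]
m=((Z>85)&(Z<95)&(X[...,0]>490)).astype(np.uint8); m[:,:240]=0; m[:,430:]=0; m=cv2.morphologyEx(m,cv2.MORPH_CLOSE,np.ones((25,25)))
q=X[(m>0)&(Z>85)&(Z<95)]; print("safe",cv2.minAreaRect(q[:,:2].astype(np.float32)), q[:,2].mean())
print("z in slot"); print(Z[104:116:2,308:362:2].round(0).astype(int)); print(g[104:116:2,308:362:2])
# tip: pixels of the dark shaft near row 208
print("tip depth"); 
for v in range(203,226,3): print(v,g[v,310:332],d[v,312:330:3].round(0))
E
```

```text
((333.5, 109.5), (47.0, 13.0), 0.0) (310, 103, 48, 14)
[ 626.5 -237.4   90. ]
[ 638.1 -237.6   90. ]
[ 637.6 -280.6   90. ]
[ 626.  -280.8   90. ]
slot ctr [ 632.1 -259.1   90. ]
safe ((581.9749145507812, -258.638916015625), (130.56341552734375, 150.08282470703125), 89.26670837402344) 90.14454336431876
z in slot
[[89 67 65 65 68 68 66 67 67 66 66 61 60 61 62 60 64 67 67 66 66 65 65 66
  65 91 89]
 [90 67 66 66 65 65 67 66 66 68 66 62 61 62 62 61 63 66 65 66 66 64 66 66
  66 91 91]
 [89 66 66 66 66 67 66 65 66 67 67 62 63 62 61 60 65 67 65 66 66 66 65 67
  67 91 90]
 [89 66 65 67 66 67 66 66 67 66 66 61 61 61 62 61 67 65 66 66 65 66 66 66
  66 92 91]
 [89 66 66 66 68 66 66 67 66 66 68 60 62 61 62 60 66 66 66 65 66 65 66 66
  67 89 90]
 [91 66 66 67 65 66 65 66 67 66 65 61 60 60 61 60 67 66 67 66 65 66 67 66
  64 90 91]]
[[180  54  22  27  23  25  25  26  27  23  26  26  25  25  24  26  31  37
   39  36  39  37  38  36  38 113 179]
 [180  56  25  26  49  50  50  50  50  48  50  31  49  48  47  43  36  47
   47  46  46  47  46  45  42 127 178]
 [181  59  25  26  50  48  50  50  49  49  
[... 735 characters left out ...]
 60 101 102 101
 101 102 102 102] [339. 338. 223. 221. 227. 338.]
212 [165 165 164 165 165 164  77  48  50  50  49  49  49  48  46  85 101 102
 103 102 102 103] [341. 339. 217. 216. 218. 339.]
215 [164 165 164 164 164 165  78  48  49  49  50  50  49  46  46  70 100 102
 101 102 103 102] [341. 340. 210. 210. 213. 340.]
218 [165 165 165 165 165 165  54  47  49  49  50  49  48  48  44  71 101 102
 101 102 102 100] [341. 342. 206. 204. 208. 340.]
221 [164 163 163 162 104 101  48  46  49  49  50  49  48  48  47  55 100 100
 101 102 102 100] [341. 342. 199.   0. 203. 341.]
224 [166 167 105 104 103  86  48  45  49  49  51  48  49  47  46  56 102 104
 104 104 103 103] [344. 343. 195. 194. 197. 342.]
```

```bash
python3 - <<'E'
from h import *
f=np.load("pics/w2.npz"); c=eyes.camera_params("wrist"); R,t=f["R"],f["t"]
def ray(u,v,z):
    r=R@np.array([(u-c["cx"])/c["fx"],(v-c["cy"])/c["fy"],1]); return t+r*(z-t[2])/r[2]
print("pocket",ray(334.4,109.5,66).round(1)); X=cloud(f["d"],c,R,t)
for v in(212,215,218,224): print("shaft",X[v,[318,321,324]].round(1).tolist())
print("tip ray",ray(320.5,207.5,193.5).round(1))
s=env.read_state(); print(s["ee_pos"])
E
```

```text
pocket [ 631.5 -260.8   66. ]
shaft [[571.5, -245.1, 206.5], [571.7, -247.0, 207.3], [571.1, -248.9, 205.5]]
shaft [[571.7, -245.2, 213.0], [571.9, -247.0, 213.8], [570.9, -248.9, 210.8]]
shaft [[571.5, -245.2, 218.0], [572.1, -247.0, 220.0], [570.6, -248.9, 215.7]]
shaft [[571.8, -245.3, 229.4], [572.2, -247.0, 230.5], [570.8, -248.8, 226.8]]
tip ray [ 570.4 -246.7  193.5]
[ 569.15700979 -244.5787972   269.69962254]
```

Depth inside the slot shows a 5 mm deeper patch about 11 mm wide at u≈329–339, which matches the pocket. I'll position the tip over it using camera-relative offsets, then confirm by feel.

Request:
carry_out:
  plan:
    - [1.05,0.22,0,0,0,0,0]
    - [2.1,0.44,0,0,0,0,0]
    - [2.1,0.44,0.9,0,0,0,0]
    - [2.1,0.44,1.8,0,0,0,0]
    - [2.1,0.44,2.7,0,0,0,0]

```text
time: 7.35
ee_pos: [632.0, -258.9, 187.5]
eef_rot: [-3.141, 0.02, 0.001]
contact_force: [-0.3, -0.0, -0.5]
finger_gap: 15.5
gripper_force: 58.5
```

Request:
carry_out:
  plan:
    - [0,0,0.3,0,0,0,0]
    - [0,0,0.3,0,0,0,0]
    - [0,0,0.3,0,0,0,0]

```text
time: 7.65
ee_pos: [632.4, -259.4, 181.7]
eef_rot: [3.14, -0.024, 0.003]
contact_force: [-0.1, -0.2, -0.2]
finger_gap: 15.3
gripper_force: 58.5
```

```bash
python3 - <<'E'
from h import *
R,t=wrist_pose(); p,d=eyes.get_image("wrist"); np.savez("pics/w3.npz",p=p,d=d,R=R,t=t)
s=env.read_state(); print(s["ee_pos"],s["eef_rot"],s["contact_force"])
cv2.imwrite("pics/w3.png",cv2.resize(p[140:300,220:420,::-1],(750,600),interpolation=2))
E
```

```text
[ 632.47793263 -259.51619772  181.98691764] [ 3.14001211 -0.02406819  0.00381329] [ 0.228827   -0.00795197 -0.96960175]
```

View pics/w3.png

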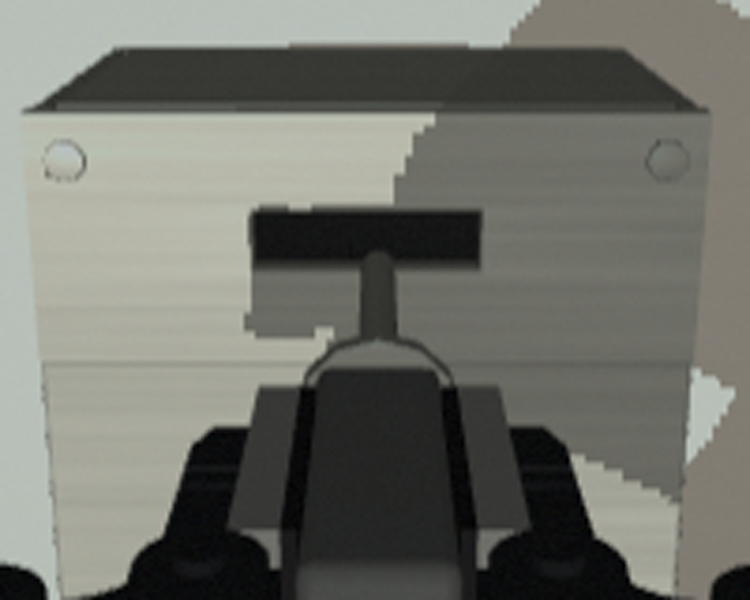

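The tip (crop 378,252) is just short of the slot (crop 252–480 × 210–268), seen obliquely. Checking the offsets numerically.

```bash
python3 - <<'E'
from h import *
f=np.load("pics/w3.npz"); c=eyes.camera_params("wrist"); R,t=f["R"],f["t"]
def ray(u,v,z):
    r=R@np.array([(u-c["cx"])/c["fx"],(v-c["cy"])/c["fy"],1]); return t+r*(z-t[2])/r[2]
print("slot x edges",ray(317.6,196,90).round(1),ray(317.6,211.5,90).round(1)); print("slot y edges",ray(287.2,204,90).round(1),ray(348,204,90).round(1))
print("tip far edge",ray(320.8,206.7,105.7).round(1)); X=cloud(f["d"],c,R,t)
for v in(208,212,216,220): print(X[v,[318,321,323]].round(1).tolist())
Z=X[...,2]; print(Z[197:206:2,286:352:2].round(0).astype(int))
for v in(199,203): print(X[v,[311,314,317,320,323,326,329],1].round(1))
E
```

```text
slot x edges [ 637.6 -259.7   90. ] [ 625.9 -259.5   90. ]
slot y edges [ 631.9 -237.6   90. ] [ 631.3 -281.6   90. ]
tip far edge [ 634.4 -261.9  105.7]
[[635.2, -260.1, 111.1], [634.9, -262.1, 110.2], [634.7, -263.4, 109.5]]
[[635.0, -260.2, 119.0], [635.1, -262.1, 119.3], [635.1, -263.4, 119.2]]
[[634.9, -260.2, 126.4], [635.4, -262.1, 128.1], [634.8, -263.3, 126.4]]
[[635.3, -260.3, 135.0], [635.9, -262.1, 136.7], [635.1, -263.3, 134.6]]
[[90 66 66 66 67 67 65 66 66 66 67 67 66 66 61 62 60 61 61 62 60 67 67 66
  65 67 65 65 65 65 66 89 91]
 [89 66 66 67 66 66 67 67 66 66 66 66 66 67 61 61 59 61 60 61 61 67 68 66
  65 66 67 67 66 66 67 90 91]
 [90 66 66 65 66 66 66 67 66 65 65 66 66 66 60 61 61 61 61 60 61 66 66 65
  67 65 66 66 66 66 66 90 91]
 [89 65 66 66 67 66 67 66 66 66 66 66 66 66 60 60 61 61 60 61 61 67 66 66
  66 67 67 66 67 67 66 89 89]
 [90 66 67 67 67 67 66 66 67 66 65 65 67 66 61 61 61 59 61 61 60 65 66 66
  66 66 67 66 65 66 66 89 89]]
[-254.1 -256.3 -258.8 -261.2 -263.6 -266.1 -268.4]
[-254.  -256.3 -258.7 -261.2 -263.6 -266.1 -268.4]
```

Tip centre (632.0,-262.0) vs slot x centre 631.8 and pocket centre y −261.1. Entering slowly, down to about z 70 (above the ledge).

Request:
carry_out:
  plan:
    - [0,-0.03,0.2,0,0,0,0]
    - [0,-0.03,0.4,0,0,0,0]
    - [0,-0.03,0.5,0,0,0,0]
    - [0,-0.03,0.6,0,0,0,0]
    - [0,-0.03,0.7,0,0,0,0]

```text
time: 8.2
ee_pos: [632.0, -258.4, 158.9]
eef_rot: [3.141, -0.025, 0.0]
contact_force: [0.8, -0.5, 0.3]
finger_gap: 15.2
gripper_force: 58.5
```

Request:
carry_out:
  plan:
    - [0,0,0.1,0,0,0,0]
    - [0,0,0.2,0,0,0,0]
    - [0,0,0.3,0,0,0,0]
    - [0,0,0.4,0,0,0,0]
    - [0,0,0.4,0,0,0,0]

```text
time: 8.7
ee_pos: [631.8, -258.2, 146.6]
eef_rot: [-3.141, 0.025, 0.001]
contact_force: [0.0, 0.4, 0.1]
finger_gap: 15.3
gripper_force: 58.5
```

Request:
carry_out:
  plan:
    - [0,0,0.04,0,0,0,0]
    - [0,0,0.08,0,0,0,0]
    - [0,0,0.12,0,0,0,0]
    - [0,0,0.16,0,0,0,0]
    - [0,0,0.16,0,0,0,0]

```text
time: 9.2
ee_pos: [631.9, -258.3, 142.1]
eef_rot: [-3.141, 0.025, 0.0]
contact_force: [0.2, -1.0, -0.5]
finger_gap: 15.2
gripper_force: 58.5
```

Request:
carry_out:
  plan:
    - [0,0,0.02,0,0,0,0]
    - [0,0,0.04,0,0,0,0]
    - [0,0,0.06,0,0,0,0]
    - [0,0,0.06,0,0,0,0]

```text
time: 9.6
ee_pos: [631.9, -258.3, 140.4]
eef_rot: [-3.141, 0.025, 0.0]
contact_force: [0.5, -0.3, -0.3]
finger_gap: 15.3
gripper_force: 58.5
```

No force at 64 mm, which is below the ledge, so the tip is in the pocket. Pressing on in small steps.

Request:
carry_out:
  plan:
    - [0,0,0.03,0,0,0,0]
    - [0,0,0.06,0,0,0,0]
    - [0,0,0.09,0,0,0,0]
    - [0,0,0.09,0,0,0,0]

```text
time: 10.0
ee_pos: [631.9, -258.3, 137.6]
eef_rot: [-3.141, 0.025, 0.0]
contact_force: [0.1, 0.2, -0.2]
finger_gap: 15.0
gripper_force: 58.5
```

Request:
carry_out:
  plan:
    - [0,0,0.03,0,0,0,0]
    - [0,0,0.06,0,0,0,0]
    - [0,0,0.06,0,0,0,0]

```text
time: 10.3
ee_pos: [632.2, -258.4, 136.7]
eef_rot: [3.141, -0.025, 0.002]
contact_force: [-0.5, 0.5, 4.8]
finger_gap: 15.2
gripper_force: 59.2
```

Request:
carry_out:
  plan:
    - [0,0,0.04,0,0,0,0]
    - [0,0,0.08,0,0,0,0]
    - [0,0,0.12,0,0,0,0]
    - [0,0,0.12,0,0,0,0]

```text
time: 10.7
ee_pos: [632.2, -258.4, 133.1]
eef_rot: [3.141, -0.025, 0.002]
contact_force: [-0.9, 1.4, 5.4]
finger_gap: 15.1
gripper_force: 59.3
```

Request:
carry_out:
  plan:
    - [0,0,0.02,0,0,0,0]
    - [0,0,0.05,0,0,0,0]
    - [0,0,0.05,0,0,0,0]

```text
time: 11.0
ee_pos: [632.2, -258.4, 131.8]
eef_rot: [3.141, -0.025, 0.002]
contact_force: [-0.7, 0.8, 6.0]
finger_gap: 15.4
gripper_force: 59.4
```

Request:
carry_out:
  plan:
    - [0,0,0.03,0,0,0,0]
    - [0,0,0.06,0,0,0,0]
    - [0,0,0.06,0,0,0,0]

```text
time: 11.3
ee_pos: [632.2, -258.4, 129.9]
eef_rot: [3.141, -0.025, 0.002]
contact_force: [-1.5, 0.7, 6.8]
finger_gap: 14.9
gripper_force: 59.3
```

```bash
python3 - <<'E'
from h import *
def drawer():
    p,d=eyes.get_image("top"); X=cloud(d,eyes.camera_params("top")); q=X.reshape(-1,3)
    q=q[(d.ravel()>0)&(abs(q[:,1]+258)<45)&(q[:,2]>20)&(q[:,2]<95)&(q[:,0]>400)&(q[:,0]<660)]
    return np.percentile(q[:,0],[0,1,5]).round(0)
print(drawer(),env.read_state()["contact_force"])
f=np.load("pics/top.npz"); X=cloud(f["d"],eyes.camera_params("top")); q=X.reshape(-1,3)
q=q[(f["d"].ravel()>0)&(abs(q[:,1]+258)<45)&(q[:,2]>20)&(q[:,2]<95)&(q[:,0]>400)&(q[:,0]<660)]; print("start",np.percentile(q[:,0],[0,1,5]).round(0))
E
```

```text
[467. 467. 468.] [-0.09050342  0.30854945  6.18604111]
start [502. 503. 509.]
```

The drawer is springing out. I'll hold briefly and recheck.

Request:
carry_out:
  plan:
    - [0,0,0,0,0,0,0]
    - [0,0,0,0,0,0,0]
    - [0,0,0,0,0,0,0]
    - [0,0,0,0,0,0,0]
    - [0,0,0,0,0,0,0]

```text
time: 11.85
ee_pos: [632.3, -258.4, 130.0]
eef_rot: [3.141, -0.025, 0.002]
contact_force: [-1.0, 1.2, 7.3]
finger_gap: 15.6
gripper_force: 59.3
```

```bash
python3 - <<'E'
from h import *
p,d=eyes.get_image("scene"); cv2.imwrite("pics/s3.png",cv2.resize(p[120:300,250:450,::-1],(660,594)))
p,d=eyes.get_image("top"); X=cloud(d,eyes.camera_params("top")); q=X.reshape(-1,3)
q=q[(d.ravel()>0)&(abs(q[:,1]+258)<45)&(q[:,2]>20)&(q[:,2]<95)&(q[:,0]>400)&(q[:,0]<660)]; print(np.percentile(q[:,0],[0,1,5]).round(0))
s=env.read_state(); print(s["ee_pos"],s["eef_rot"],s["contact_force"])
E
```

```text
[442. 442. 443.]
[ 632.26486996 -258.41134007  130.0026844 ] [ 3.14085100e+00 -2.50287375e-02  2.00032570e-03] [-0.92732029  0.91395171  5.97459907]
```

View pics/s3.png

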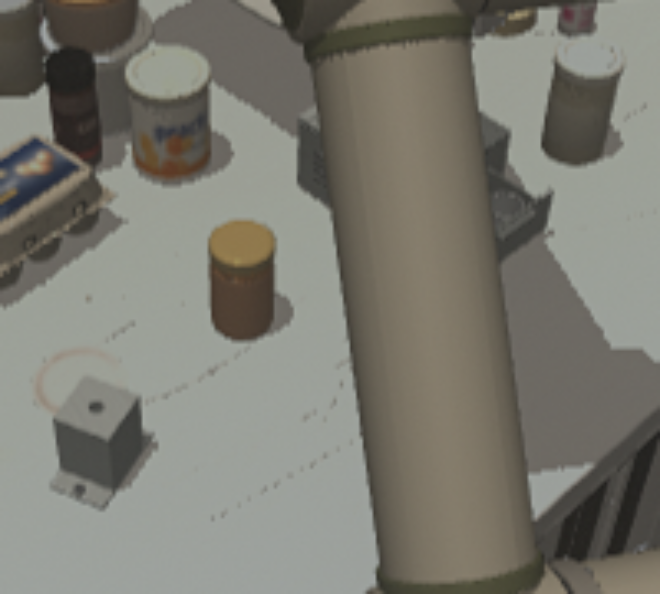

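Drawer front shifted from x 502 to 442, so it is fully out by 60 mm (visible at crop 520,210). Jars are undisturbed and the holder hole is empty at (96,407). Lifting and returning.

Request:
carry_out:
  plan:
    - [0,0,-0.3,0,0,0,0]
    - [0,0,-0.8,0,0,0,0]
    - [0,0,-1.4,0,0,0,0]
    - [0,0,-2.2,0,0,0,0]
    - [0,0,-3.2,0,0,0,0]

```text
time: 12.45
ee_pos: [631.4, -258.1, 225.0]
eef_rot: [-3.14, 0.025, 0.004]
contact_force: [0.2, 0.6, -0.5]
finger_gap: 15.2
gripper_force: 58.6
```

Request:
carry_out:
  plan:
    - [0,0,-1,0,0,0,0]
    - [0,0,-1.5,0,0,0,0]
    - [-0.4,-1.5,-1.5,0,0,0,0]
    - [-0.8,-3,-1.5,0,0,0,0]
    - [-1.2,-4.5,-1.5,0,0,0,0]

```text
time: 12.95
ee_pos: [597.2, -121.3, 269.9]
eef_rot: [-3.141, 0.026, 0.001]
contact_force: [0.4, -0.2, -0.5]
finger_gap: 15.3
gripper_force: 58.7
```

Request:
carry_out:
  plan:
    - [-0.4,-1.5,0,0,0,0,0]
    - [-0.8,-3,0,0,0,0,0]
    - [-1.2,-4.5,0,0,0,0,0]
    - [-1.6,-6,0,0,0,0,0]
    - [-2,-7.5,0,0,0,0,0]

```text
time: 13.45
ee_pos: [540.8, 104.8, 270.2]
eef_rot: [-3.141, 0.025, 0.001]
contact_force: [1.2, 0.4, -0.2]
finger_gap: 15.2
gripper_force: 58.7
```

Request:
carry_out:
  plan:
    - [-0.2,-1,0,0,0,-1.5,0]
    - [-0.36,-1.88,0,0,0,-3,0]
    - [-0.36,-1.88,0,0,0,-4.4,0]
    - [-0.36,-1.88,0,0,0,-5.3,0]
    - [-0.36,-1.88,0,0,0,-5.3,0]

```text
time: 13.95
ee_pos: [531.7, 159.9, 270.1]
eef_rot: [3.063, 0.697, -0.001]
contact_force: [-0.3, -0.5, -1.2]
finger_gap: 15.1
gripper_force: 58.6
```

Request:
carry_out:
  plan:
    - [0,0,0,0,0,0,0]
    - [0,0,0,0,0,0,0]

```text
time: 14.15
ee_pos: [531.9, 159.5, 270.1]
eef_rot: [3.064, 0.693, -0.0]
contact_force: [0.2, -0.5, -1.1]
finger_gap: 15.1
gripper_force: 58.6
```

```bash
python3 - <<'E'
from h import *
R,t=wrist_pose(); p,d=eyes.get_image("wrist"); np.savez("pics/w4.npz",p=p,d=d,R=R,t=t); cv2.imwrite("pics/w4.png",cv2.resize(p[140:300,220:420,::-1],(750,600)))
s=env.read_state(); print(s["ee_pos"],s["eef_rot"],s["contact_force"],s["finger_gap"])
X=cloud(d,eyes.camera_params("wrist"),R,t); 
for v in(212,218,224): print(X[v,314:330:3].round(1).tolist())
E
```

```text
[531.85464321 159.56789758 270.09779359] [-3.06414051e+00 -6.93200752e-01  2.13937038e-04] [ 0.17859892 -0.84496685 -0.57367801] 15.214426171502332
[[468.3, 136.9, -0.7], [532.3, 160.4, 204.9], [534.2, 159.1, 208.3], [534.3, 157.1, 206.1], [475.3, 123.1, 0.2], [476.6, 119.5, -1.0]]
[[461.3, 133.6, 0.3], [532.5, 160.3, 217.2], [534.3, 159.1, 220.2], [534.5, 157.2, 218.5], [468.1, 119.7, 1.0], [469.3, 115.9, -0.6]]
[[453.9, 130.1, 0.6], [532.6, 160.2, 227.7], [534.5, 159.2, 231.1], [534.5, 157.3, 228.9], [460.3, 115.9, -0.5], [462.1, 112.5, 0.0]]
```

The pose equals the grasp pose to within 0.3 mm, so the descent retraces the extraction.

Request:
carry_out:
  plan:
    - [0,0,1,0,0,0,0]
    - [0,0,2,0,0,0,0]
    - [0,0,3,0,0,0,0]
    - [0,0,3.7,0,0,0,0]
    - [0,0,3.8,0,0,0,0]

```text
time: 14.7
ee_pos: [530.7, 159.5, 153.8]
eef_rot: [-3.063, -0.694, 0.007]
contact_force: [-0.6, 0.8, 0.1]
finger_gap: 15.3
gripper_force: 58.6
```

Request:
carry_out:
  plan:
    - [0,0,0.2,0,0,0,0]
    - [0,0,0.3,0,0,0,0]
    - [0,0,0.4,0,0,0,0]
    - [0,0,0.5,0,0,0,0]
    - [0,0,0.6,0,0,0,0]

```text
time: 15.2
ee_pos: [532.0, 159.8, 138.3]
eef_rot: [3.064, 0.696, 0.001]
contact_force: [-0.4, 0.3, -0.9]
finger_gap: 15.4
gripper_force: 58.6
```

Tip at about 62 mm, inside the hole with no force. Continuing down.

Request:
carry_out:
  plan:
    - [0,0,0.5,0,0,0,0]
    - [0,0,1,0,0,0,0]
    - [0,0,1.4,0,0,0,0]
    - [0,0,1.6,0,0,0,0]
    - [0,0,1.7,0,0,0,0]

```text
time: 15.7
ee_pos: [531.8, 159.7, 86.7]
eef_rot: [-3.064, -0.696, 0.001]
contact_force: [0.1, 0.6, 0.1]
finger_gap: 15.2
gripper_force: 58.6
```

Request:
carry_out:
  plan:
    - [0,0,0,0,0,0,0]
    - [0,0,0.04,0,0,0,0]
    - [0,0,0.06,0,0,0,0]
    - [0,0,0.06,0,0,0,0]

```text
time: 16.1
ee_pos: [532.0, 159.7, 85.5]
eef_rot: [3.064, 0.696, 0.001]
contact_force: [0.2, 0.5, 0.2]
finger_gap: 14.7
gripper_force: 58.6
```

Request:
carry_out:
  plan:
    - [0,0,0.03,0,0,0,0]
    - [0,0,0.03,0,0,0,0.25]
    - [0,0,0.03,0,0,0,0.4]
    - [0,0,0.03,0,0,0,0.8]
    - [0,0,0.03,0,0,0,1]

```text
time: 16.6
ee_pos: [531.9, 159.7, 84.4]
eef_rot: [3.064, 0.696, 0.0]
contact_force: [-0.4, -0.3, 0.2]
finger_gap: 62.0
gripper_force: 0.0
```

Request:
carry_out:
  plan:
    - [0,0,0,0,0,0,1]
    - [0,0,0,0,0,0,1]
    - [0,0,0,0,0,0,1]
    - [0,0,0,0,0,0,1]
    - [0,0,0,0,0,0,1]

```text
time: 17.1
ee_pos: [531.9, 159.7, 84.4]
eef_rot: [-3.064, -0.696, -0.0]
contact_force: [0.2, 1.6, -0.7]
finger_gap: 85.1
gripper_force: 0.0
```

Request:
carry_out:
  plan:
    - [0,0,-0.5,0,0,0,1]
    - [0,0,-1.2,0,0,0,1]
    - [0,0,-2.2,0,0,0,1]
    - [0,0,-3.4,0,0,0,1]
    - [0,0,-4.6,0,0,0,1]

```text
time: 17.6
ee_pos: [531.6, 159.7, 223.7]
eef_rot: [-3.064, -0.696, 0.001]
contact_force: [0.9, 0.5, -0.5]
finger_gap: 85.3
gripper_force: 0.0
```

Request:
carry_out:
  plan:
    - [-1,0,-1,0,0,0,1]
    - [-2,0,-1.5,0,0,0,1]
    - [-2.2,0,-2,0,0,0,1]
    - [-2.2,0,-2,0,0,0,1]
    - [-2.2,0,-2,0,0,0,1]

```text
time: 18.1
ee_pos: [472.5, 131.3, 282.0]
eef_rot: [-3.064, -0.695, 0.0]
contact_force: [-0.1, -0.7, -0.8]
finger_gap: 85.2
gripper_force: 0.0
```

```bash
python3 - <<'E'
from h import *
R,t=wrist_pose(); p,d=eyes.get_image("wrist"); cv2.imwrite("pics/w5.png",p[:,:,::-1])
s=env.read_state(); print(s["ee_pos"],s["contact_force"],s["finger_gap"])
X=cloud(d,eyes.camera_params("wrist"),R,t)
q=X.reshape(-1,3); q=q[(d.ravel()>0)&(abs(q[:,0]-530)<60)&(abs(q[:,1]-159)<60)]
for a,b in((66,72),(115,140)):
    s=q[(q[:,2]>a)&(q[:,2]<b)]; print(a,b,len(s),cv2.minAreaRect(s[:,:2].astype(np.float32)),np.median(s[:,2]))
p,d=eyes.get_image("top"); X=cloud(d,eyes.camera_params("top")); q=X.reshape(-1,3)
q=q[(d.ravel()>0)&(abs(q[:,1]+258)<45)&(q[:,2]>20)&(q[:,2]<95)&(q[:,0]>400)&(q[:,0]<660)]; print("drawer",np.percentile(q[:,0],[0,1,5]).round(0))
E
```

```text
[472.45379923 131.35210795 281.45206785] [-0.61704522  0.2670438  -1.34887003] 85.21733543846592
66 72 2123 ((531.45849609375, 158.51116943359375), (50.12841796875, 49.96500015258789), 20.46350860595703) 70.16311978354622
115 140 340 ((531.654052734375, 157.94296264648438), (15.013787269592285, 14.725394248962402), 25.571016311645508) 124.00883559472874
drawer [442. 443. 451.]
```

View pics/w5.png

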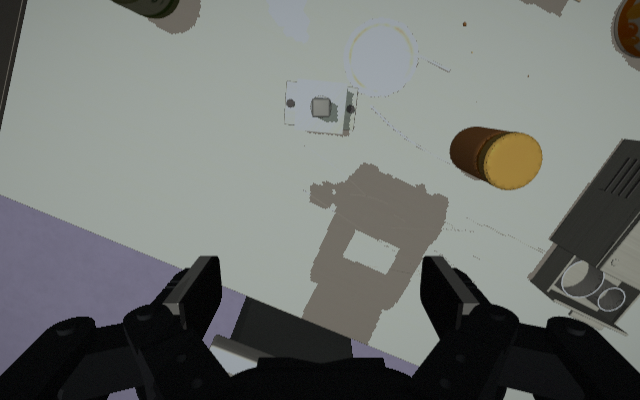

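The pin stands upright in its holder at (320,106): top at 124.0 mm, within 1 mm of the axis. The drawer is open at (595,295), the honey jar is in place, and the gripper is clear. Handing in.

```bash
python3 -c "
from cell import env
print(env.sign_off())"
```

```text
the job is handed in; nothing more can be done
None
```

The catch was pressed with readings of about 7 N at most, the drawer stands about 60 mm out, the pin is back upright in its holder, the jars and tin were not touched, and the job is handed in (the sign-off gave no verdict).

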